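# Balance the loaded bar on a pillar of nested cups

### The job

Set up the centre-of-mass demonstration: nest all the loose upside-down metal cups one over another on the cup that is fixed to the steel stand, and when they are all on, lay the square bar across the top of that pillar so that it stays there level by itself. A slug is hidden somewhere inside the bar, so first lift it a little off the bench at trial points to find where it balances without tipping. Do not knock over the bottle or the glass beaker.

Things in the scene. Friction and masses are not known exactly. Their poses are not given: they have to be found in the camera images.
- stand: fixed dark steel plate 110 x 110 x 8 mm with an upside-down cup like the loose ones fixed on its middle. Origin: underside centre of the plate, on the bench; z up.
- stand_top (a point): centre of the top of the fixed cup's foot, on the stand's axis, 66 mm above the bench. The first cup's rim comes to rest 28 mm above the bench, each next one 20 mm higher; the top of the pillar is 66 mm + 20 mm per nested cup above the bench: a flat disc 28 mm across.
- cup1: aluminium footed cup, upside down, about 90 g: rim 80 mm wide on the bench, hollow cone narrowing to 37 mm at 38 mm height, then a solid foot 28 mm wide up to 58 mm: grip it by this foot. Origin: centre of the rim plane; z points up to the foot. Put over another cup it rests 20 mm above it. Up to five alike; absent ones read None.
- cup2: aluminium footed cup, upside down, about 90 g: rim 80 mm wide on the bench, hollow cone narrowing to 37 mm at 38 mm height, then a solid foot 28 mm wide up to 58 mm: grip it by this foot. Origin: centre of the rim plane; z points up to the foot. Put over another cup it rests 20 mm above it. Up to five alike; absent ones read None.
- cup3: aluminium footed cup, upside down, about 90 g: rim 80 mm wide on the bench, hollow cone narrowing to 37 mm at 38 mm height, then a solid foot 28 mm wide up to 58 mm: grip it by this foot. Origin: centre of the rim plane; z points up to the foot. Put over another cup it rests 20 mm above it. Up to five alike; absent ones read None.
- cup4: aluminium footed cup, upside down, about 90 g: rim 80 mm wide on the bench, hollow cone narrowing to 37 mm at 38 mm height, then a solid foot 28 mm wide up to 58 mm: grip it by this foot. Origin: centre of the rim plane; z points up to the foot. Put over another cup it rests 20 mm above it. Up to five alike; absent ones read None.
- cup5: aluminium footed cup, upside down, about 90 g: rim 80 mm wide on the bench, hollow cone narrowing to 37 mm at 38 mm height, then a solid foot 28 mm wide up to 58 mm: grip it by this foot. Origin: centre of the rim plane; z points up to the foot. Put over another cup it rests 20 mm above it. Up to five alike; absent ones read None.
- bar: sealed square steel tube, black end caps, 240 mm long along its x, 22 x 22 mm, about 340 g. Origin: middle of the underside; z up. A hidden slug that does not shift sets the balance point up to 60 mm either side of the middle along x. A firm grip off that point holds it but loads the wrist with a moment; on the pillar it tips unless the point is within 14 mm of the disc's centre.
- acid_bottle: clear bottle with blue cap, 68 mm across, 150 mm tall, loose; origin at its underside centre. Must not be knocked over.
- beaker: open glass beaker, 72 mm across, 90 mm tall, loose; origin at its underside centre. Must not be knocked over.

How it is judged:
By the outcome, as a careful person would: the job done as asked, in the order asked, and still so for the second after the job is handed in, with the robot touching nothing.
Of cup1, cup2, cup3, cup4, cup5 only 4 to 5 are there at a start; the rules pass over those that are not, and their reading is None.
At some moment in a run one of cup1, cup2, cup3, cup4, cup5 may be knocked a few centimetres aside while the robot is not near it.
Once in a run the grip may slacken for a moment while it holds something.
It also fails if it takes over 210 s, if anything falls off the work surface, if the arm or the gripper's body presses on something with over 40 N, if the wrist force passes 120 N, or if a joint passes its speed limit or range.

### The arm

A 7-joint arm with a two-finger parallel gripper is mounted at the origin on the work surface. World frame = base frame: x ahead of the robot, y to its left, z up, the work surface at z = 0. Lengths are in m, angles in rad, forces in N, time in s.
With the tool pointing down it reaches from about 0.425 to 0.825 m from the base axis. Payload 3.6 kg.
Tool frame: the origin (TCP) lies where the fingers leave the gripper's body, on its centre line; the fingertips stand 73 mm ahead of it and the grasp point (between the pads) lies 54 mm ahead of it; x points along the fingers, y is the direction in which the jaws open and shut, and the axes are right-handed (so a half turn about x gives the same grasp; the last joint's range is limited). The gripper opens to 85 mm and grips with 20 to 120 N. Pads are 22 mm wide; open, the fingers measure 114 mm over their backs; the gripper's body (76 mm by 85 mm) begins 54 mm behind the grasp point. The pads swing forward as they close: fully open they stand 13 mm farther back than shut.
Start: joints at [1.143, 0.615, -0.013, 1.423, 0.008, 1.103, -0.04], TCP at [0.254, -0.598, 0.304] pointing down, gripper open.
Joint ranges: [-3.12, 3.12], [-0.3, 2.06], [-1.34, 1.32], [0.26, 2.42], [-1.36, 4.5], [0.01, 1.98], [-2.84, 2.84]. Speed limits (rad/s): [2.79, 2.79, 3.14, 3.14, 3.14, 3.14, 3.14].

### API

Orientations are given as a unit quaternion [x, y, z, w].
In Python, from station import arm, snapshot, camera_info, ticket gives the robot as it stands. Calls block until the motion is done:
- arm.movep(position, orientation): joint-space move of the TCP to a pose.
- arm.line_to(position, velocity=0.15, ori=None): straight line of the TCP; ori=None keeps the orientation; velocity is the mean speed in m/s.
- arm.move_j(angles): joint-space move.
- arm.move_gripper(opening, effort=None): opening from 0.0 (shut) to 1.0 (fully open); effort is the grip in N (None keeps the last); returns when the fingers have stopped.
- arm.pause(seconds).
- arm.ik(position, orientation): joint angles nearest the present ones, or None.
- snapshot(name): name is "side" or "top" or "wrist"; returns the picture (420x560x3 uint8, blue, green, red); there is no depth.
- camera_info(name): a dict with "fx", "fy", "cx", "cy" (pixels), "R" (3x3) and "t" (3): a world point X has camera coordinates R X + t; the wrist camera has in their place "T_tool_cam" (4x4, takes a point from camera to tool coordinates, whose origin is the TCP and whose axes are the tool frame's). Camera axes: x right, y down, z forward; pixel columns grow to the right and rows downward; lengths in m; the calibration is good to about 2 mm. The wrist camera is an equidistant fisheye: a pixel r from the principal point sees the ray r / f radians off the axis. A picture is of the moment at which its call begins: read the wrist's pose just before it. camera_info takes no time and is no camera call.
A pose or a line that the arm cannot do raises arm.MotionError and nothing moves.
- ticket.finish_job(): hands the job in, once; it reports no verdict.
Readings, each from a call of its own:
- arm.read_time(): time.
- arm.read_joint_positions(): joint angles.
- arm.read_dq(): joint speeds.
- arm.read_effort(): joint torques, N m.
- arm.read_tool_pos(): TCP position.
- arm.read_eef_rot(): TCP orientation.
- arm.read_ft_force(): force on the tool from outside, world axes, zero at the start.
- arm.read_wrist_torque(): the same for the moment, N m.
- arm.read_opening(): opening from 0.0 (shut) to 1.0 (fully open).
Only numpy, scipy, OpenCV 4.12 (cv2) and the standard library are available. Lean on these libraries where they do the work, as an engineer would, in place of code of your own. Each camera call takes 0.05 s, during which the arm holds its last target.

## Working session

There is one attempt and no reset: what is moved stays moved. The work goes in short steps, each a Python script; the robot and the scene stay as the last script left them, time stands still between calls to the robot, and variables do not carry over. Pictures are saved under pics/ and viewed, and the job is handed in when it is done.

```bash
ls; mkdir -p pics
python3 - <<'E'
from station import arm, snapshot, camera_info
import cv2
for n in ["side","top","wrist"]:
    im=snapshot(n); cv2.imwrite(f"pics/{n}0.png",im); print(n,camera_info(n))
print(arm.read_time(),arm.read_tool_pos(),arm.read_eef_rot(),arm.read_ft_force(),arm.read_wrist_torque())
E
```

```text
pics
side {'fx': 419.67622916057985, 'fy': 419.67622916057985, 'cx': 271.94619423723987, 'cy': 209.281908377517, 'R': array([[-0.78555039, -0.61855181,  0.01744272],
       [-0.47952747,  0.59069189, -0.6489503 ],
       [ 0.39110611, -0.51814742, -0.76063083]]), 't': array([0.47325666, 0.30462359, 0.74430347])}
top {'fx': 474.5910510305021, 'fy': 474.5910510305021, 'cx': 277.0718297560205, 'cy': 214.1898806459759, 'R': array([[-0.02115999, -0.99977533,  0.00124384],
       [-0.98290281,  0.02057525, -0.18297191],
       [ 0.18290521, -0.00509426, -0.98311735]]), 't': array([0.05187393, 0.59186165, 0.95494935])}
wrist {'fx': 325.19226210127806, 'fy': 325.19226210127806, 'cx': 281.50554266029746, 'cy': 211.38131727652893, 'T_tool_cam': array([[ 2.71098356e-04, -2.98731094e-01,  9.54337289e-01,
        -6.99011318e-02],
       [ 9.99999883e-01, -3.01318574e-04, -3.78389859e-04,
        -7.22182049e-05],
       [ 4.00596367e-04,  9.54337279e-01,  2.98730977e-01,
        -7.56128900e-02],
       [ 0.00000000e+00,  0.00000000e+00,  0.00000000e+00,
         1.00000000e+00]])}
0.15 [ 0.25406066 -0.59781867  0.30301753] [-0.69274844 -0.1418013   0.69301044 -0.14045824] [ 0.74781905  0.12377932 -0.09522958] [-0.01453119  0.01621764  0.02748988]
```

View pics/side0.png

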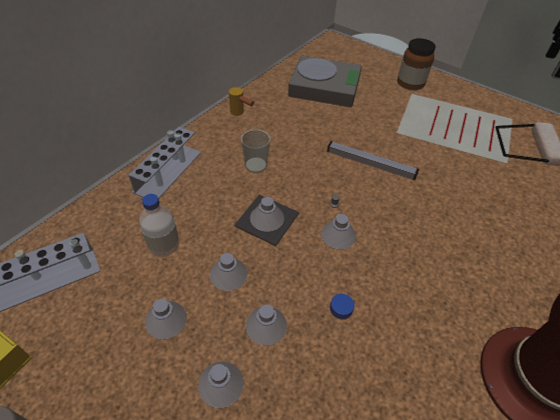

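View pics/top0.png

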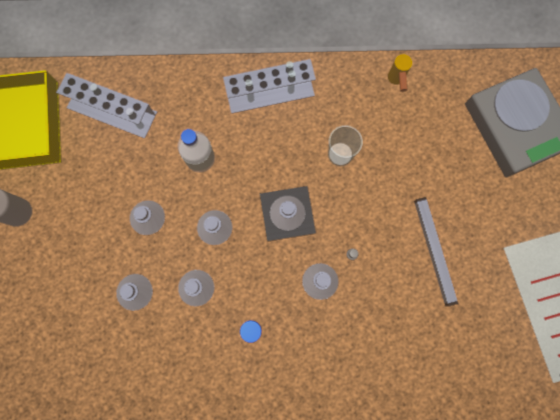

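View pics/wrist0.png

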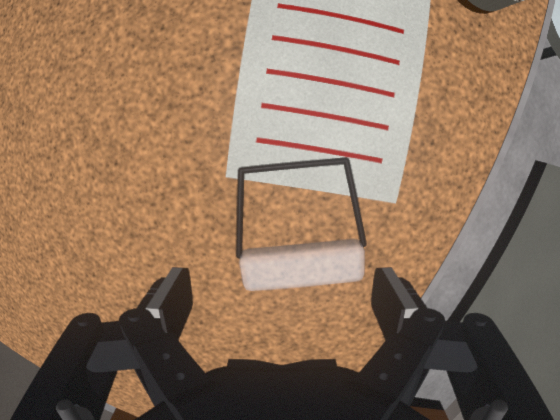

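The side and top views show five loose cups, the stand (top ~(288,210)), the bar (421,200)-(450,303), the bottle (195,148) and the beaker (344,145). The wrist view shows only paper. Next I'll zoom in to pick the feet.

Run:
```python
import cv2
t=cv2.imread("pics/top0.png"); s=cv2.imread("pics/side0.png")
cv2.imwrite("pics/topz.png",cv2.resize(t[185:325,100:360],None,fx=3,fy=3,interpolation=cv2.INTER_CUBIC))
cv2.imwrite("pics/sidez.png",cv2.resize(s[180:405,130:370],None,fx=2.6,fy=2.6,interpolation=cv2.INTER_CUBIC))
```

```text
(no output)
```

View pics/topz.png

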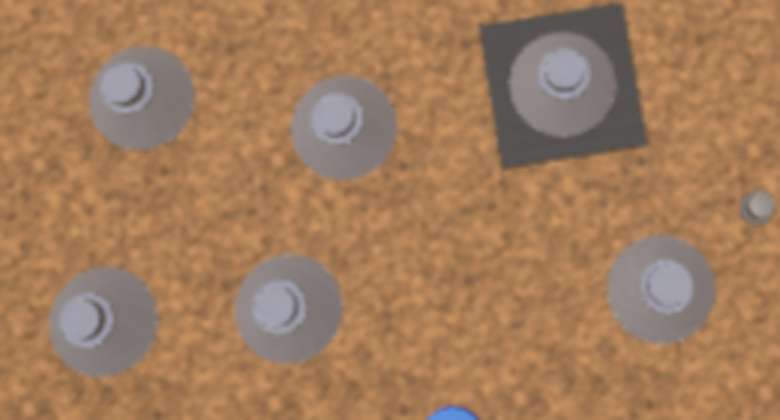

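View pics/sidez.png

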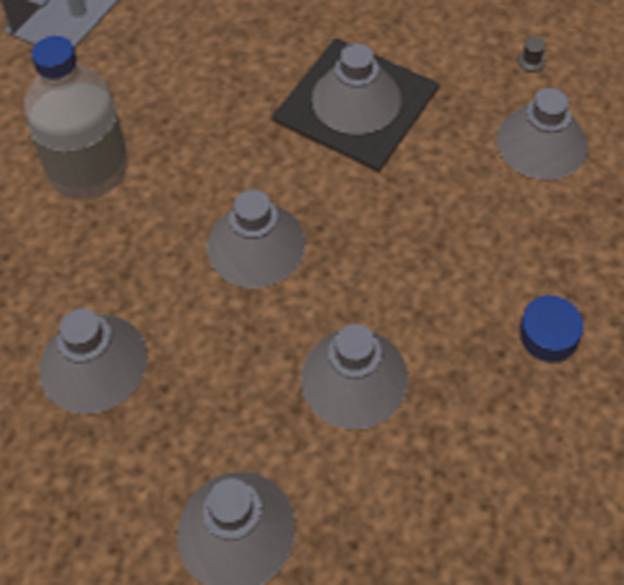

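```bash
cat > h.py <<'E'
import numpy as np, cv2
from scipy.spatial.transform import Rotation as Rn
from station import arm, snapshot, camera_info
def ray(cam,u,v):
    c=camera_info(cam); d=c['R'].T@np.array([(u-c['cx'])/c['fx'],(v-c['cy'])/c['fy'],1]); o=-c['R'].T@c['t']
    return o,d/np.linalg.norm(d)
def plane(cam,uv,z):
    o,d=ray(cam,*uv); return o+d*(z-o[2])/d[2]
def tri(a,b):
    # rays a=(o,d)
    A=[];B=[]
    M=np.zeros((3,3));r=np.zeros(3)
    for o,d in (a,b):
        P=np.eye(3)-np.outer(d,d);M+=P;r+=P@o
    X=np.linalg.solve(M,r)
    e=max(np.linalg.norm((np.eye(3)-np.outer(d,d))@(X-o)) for o,d in (a,b))
    return X,e
def proj(cam,X):
    c=camera_info(cam);p=c['R']@np.asarray(X)+c['t'];return np.array([c['fx']*p[0]/p[2]+c['cx'],c['fy']*p[1]/p[2]+c['cy']])
def feet(im,cam,K=4):
    """bright grey discs"""
    g=cv2.resize(im,None,fx=K,fy=K,interpolation=cv2.INTER_CUBIC)
    b=g.astype(int); 
    bl=b[:,:,0]-b[:,:,2]; v=b.max(2)
    m=((bl>3)&(v>(145 if cam=='top' else 100))&(v<235)&(bl<60)).astype(np.uint8)*255
    m=cv2.morphologyEx(m,cv2.MORPH_OPEN,cv2.getStructuringElement(cv2.MORPH_ELLIPSE,(27,27) if cam=='top' else (21,21)))
    cs,_=cv2.findContours(m,cv2.RETR_EXTERNAL,cv2.CHAIN_APPROX_NONE)
    out=[]
    for c in cs:
        if len(c)<20: continue
        (x,y),(w,h),a=cv2.fitEllipse(c); 
        if max(w,h)/K<26: out.append(((x+.5)/K-.5,(y+.5)/K-.5,w/K,h/K))
    return out,m
E
python3 - <<'E'
from h import *
t=cv2.imread("pics/top0.png"); s=cv2.imread("pics/side0.png")
for n,im,pts in (("top",t,[(323-1,280),(288,209),(310,281),(305,265),(330,270)]),("side",s,[(218,374),(267,200),(215,395),(215,385)])):
    for p in pts: print(n,p,im[p[1],p[0]])
ft,m1=feet(t,'top'); fs,m2=feet(s,'side')
print(np.round(ft,1)); print(np.round(fs,1))
for f in ft:
    for g in fs:
        X,e=tri(ray('top',*f[:2]),ray('side',*g[:2]))
        if e<.004 and .0<X[2]<.12: print(np.round(f[:2],1),np.round(g[:2],1),np.round(X,4),round(e,4), np.round(f[2:]+g[2:],1))
E
```

```text
top (322, 280) [175 162 163]
top (288, 209) [175 161 161]
top (310, 281) [138 139 148]
top (305, 265) [ 94 140 191]
top (330, 270) [121 123 132]
side (218, 374) [126 116 117]
side (267, 200) [128 118 119]
side (215, 395) [102 101 107]
side (215, 385) [126 116 116]
[[125.6 291.1  12.   14.9]
 [190.5 286.7  12.7  16.3]
 [322.6 279.6  14.2  18. ]
 [210.6 222.5  11.8  15.6]
 [139.6 212.3  11.2  13.3]
 [287.7 207.1  12.   15.9]
 [146.7 119.3  10.2  13.5]
 [ 88.2  93.2   7.6   8.2]
 [ 75.3  88.2   7.4   8.6]
 [241.   84.1   8.1   9.3]
 [255.5  83.3   8.   15.6]
 [269.1  78.2   8.1   9.6]
 [283.6  77.6   7.8  15.6]]
[[218.1 371.8  15.2  18.8]
 [266.  311.2  12.5  15. ]
 [160.2 305.1  11.8  14.7]
 [  1.3 276.7   3.9  17. ]
 [ 15.7 267.6  10.6  20.6]
 [226.5 258.4  10.2  12.5]
 [ 33.7 261.   10.1  20.4]
 [ 50.9 254.3  10.1  20.2]
 [ 67.6 247.7   9.5  20.6]
 [ 83.1 242.2   7.1  19.2]
 [341.7 218.5   8.7  11.5]
 [266.8 201.1   8.3  11.6]
 [147.  168.4   5.8  10.3]
 [405.5 167.7   5.2  23.5]
 [385.8 161.4   5.1  21.5]
 [163.3 152.1   5.1   8.2]
 [171.1 144.4   5.    8.5]]
[125.6 291.1] [218.1 37
[... 231 characters left out ...]
5] [226.5 258.4] [0.5772 0.1802 0.0567] 0.0003 [11.8 15.6 10.2 12.5]
[139.6 212.3] [160.2 305.1] [0.6026 0.3312 0.0562] 0.0001 [11.2 13.3 11.8 14.7]
[287.7 207.1] [266.8 201.1] [0.6054 0.0166 0.0651] 0.0002 [12.  15.9  8.3 11.6]
[88.2 93.2] [ 15.7 267.6] [0.872  0.4514 0.0639] 0.0003 [ 7.6  8.2 10.6 20.6]
[75.3 88.2] [  1.3 276.7] [0.8848 0.4808 0.057 ] 0.0032 [ 7.4  8.6  3.9 17. ]
[241.   84.1] [147.  168.4] [0.8863 0.1136 0.0651] 0.0005 [ 8.1  9.3  5.8 10.3]
[255.5  83.3] [163.3 152.1] [0.8645 0.0779 0.1052] 0.0032 [ 8.  15.6  5.1  8.2]
[269.1  78.2] [163.3 152.1] [0.8989 0.0511 0.0656] 0.0006 [8.1 9.6 5.1 8.2]
[283.6  77.6] [171.1 144.4] [0.901  0.0201 0.0672] 0.0029 [ 7.8 15.6  5.   8.5]
```

Run:
```python
from h import *
t=cv2.imread("pics/top0.png"); s=cv2.imread("pics/side0.png")
a=cv2.resize(t[190:315,400:475],None,fx=4.5,fy=4.5,interpolation=cv2.INTER_CUBIC)
b=cv2.resize(s[130:190,315:430],None,fx=4,fy=4,interpolation=cv2.INTER_CUBIC)
c=np.zeros((600,800,3),np.uint8); c[:a.shape[0],:a.shape[1]]=a; c[:b.shape[0],340:340+b.shape[1]]=b
cv2.imwrite("pics/bar.png",c)
# bottle & beaker base rough, rims of cups on bench
print('beaker base',plane('top',(341,154),0), plane('side',(256,164),0)); print('bottle cap tri',tri(ray('top',189,137),ray('side',151,201)))
print('weight',plane('top',(352,255),0.0),'bluelid',plane('top',(250,331),.01))
print(Rn.from_quat(arm.read_eef_rot()).as_matrix().round(2))
for psi in np.arange(-180,181,30):
    p=np.radians(psi);y=[np.cos(p),np.sin(p),0];x=[0,0,-1.];z=np.cross(x,y)
    q=Rn.from_matrix(np.array([x,y,z]).T).as_quat()
    r=[]
    for X in ([.4376,.3542,.2],[.6054,.0166,.113],[.6054,.0166,.32],[.453,-.052,.12],[.6,.33,.3],[.5,-.29,.1]):
        try: j=arm.ik(X,q)
        except Exception as e: j=None
        r.append(None if j is None else np.round(j[6],1))
    print(psi,r)
```

```text
beaker base [ 0.74060721 -0.11077822  0.        ] [ 0.74340113 -0.111861    0.        ]
bottle cap tri (array([0.73684578, 0.21243324, 0.1430391 ]), np.float64(3.198006453793597e-06))
weight [ 0.50782607 -0.12443105  0.        ] bluelid [0.34987064 0.10203855 0.01      ]
[[-0.    0.39 -0.92]
 [ 0.   -0.92 -0.39]
 [-1.   -0.   -0.  ]]
-180 [np.float64(1.6), np.float64(-2.7), np.float64(2.5), np.float64(-2.5), np.float64(2.0), np.float64(-2.2)]
-150 [np.float64(2.1), np.float64(-2.3), np.float64(-2.6), np.float64(-2.1), np.float64(-2.5), np.float64(-1.8)]
-120 [np.float64(-2.2), np.float64(-1.9), np.float64(-2.1), np.float64(-1.8), np.float64(-2.8), np.float64(-1.4)]
-90 [np.float64(-2.6), np.float64(-1.6), np.float64(-1.7), np.float64(-1.4), np.float64(-2.3), np.float64(-1.0)]
-60 [np.float64(-2.2), np.float64(-1.2), np.float64(-1.2), np.float64(-1.1), np.float64(-1.8), np.float64(-0.6)]
-30 [np.float64(-1.7), np.float64(-0.8), np.float64(-0.8), np.float64(-0.7), np.float64(-1.4), np.float64(-0.2)]
0 [np.float64(-1.2), np.float64(-0.4), np.float64(-0.3), np.float64(-0.3), np.float64(-1.0), np.float64(0.2)]
30 [np.float64(-0.7), np.float64(0.0), np.float64(0.2), np.float64(0.1), np.float64(-0.5), np.float64(0.7)]
60 [np.float64(-0.2), np.float64(0.4), np.float64(0.6), np.float64(0.5), np.float64(0.0), np.float64(1.0)]
90 [np.float64(0.2), np.float64(0.9), np.float64(1.1), np.float64(0.9), np.float64(0.5), np.float64(1.5)]
120 [np.float64(0.5), np.float64(1.1), np.float64(1.4), np.float64(1.1), np.float64(1.0), np.float64(1.6)]
150 [np.float64(1.1), np.float64(1.6), np.float64(1.9), np.float64(1.5), np.float64(1.5), np.float64(-2.6)]
180 [np.float64(1.6), np.float64(-2.7), np.float64(2.5), np.float64(-2.5), np.float64(2.0), np.float64(-2.2)]
```

View pics/bar.png

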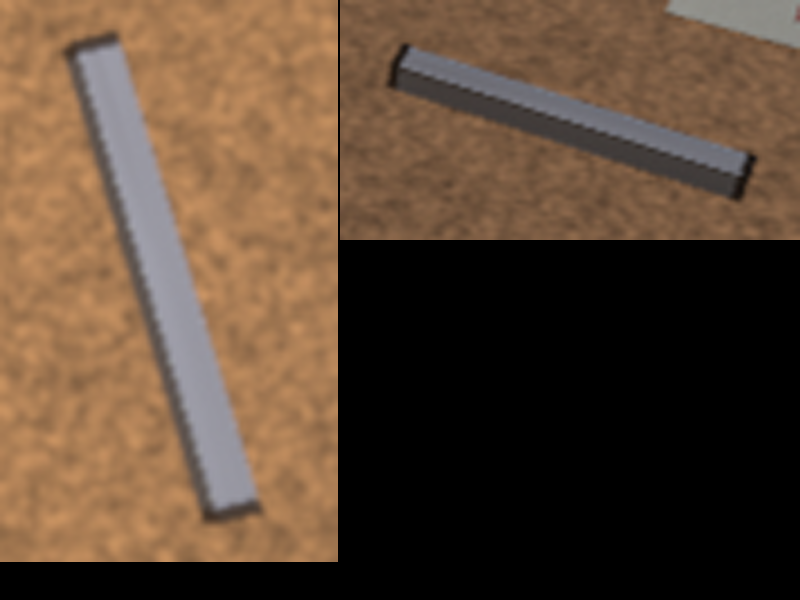

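```bash
cat >> h.py <<'E'
STAND=np.array([0.6054,0.0166])
def quat(psi):
    p=np.radians(psi);y=[np.cos(p),np.sin(p),0];x=[0,0,-1.];z=np.cross(x,y)
    return Rn.from_matrix(np.array([x,y,z]).T).as_quat()
def scan(tag=None):
    t=snapshot('top'); s=snapshot('side')
    if tag: cv2.imwrite(f'pics/{tag}_t.png',t); cv2.imwrite(f'pics/{tag}_s.png',s)
    ft,_=feet(t,'top'); fs,_=feet(s,'side'); L=[]
    for f in ft:
        P=plane('top',f[:2],.057)
        if not(.3<P[0]<.72 and -.2<P[1]<.45): continue
        best=None
        for g in fs:
            X,e=tri(ray('top',*f[:2]),ray('side',*g[:2]))
            if e<.003 and .045<X[2]<.2: best=X
        L.append((np.round(P,4),None if best is None else np.round(best,4)))
    return L
def pick(xy,psi,zup):
    q=quat(psi)
    arm.move_gripper(1.0,80)
    arm.movep([xy[0],xy[1],.20],q)
    f0=arm.read_ft_force()
    arm.line_to([xy[0],xy[1],.113],.12)
    arm.move_gripper(0.0,80); arm.pause(.1)
    o=arm.read_opening()
    arm.line_to([xy[0],xy[1],zup],.2); arm.pause(.15)
    print('open',round(o,3),round(arm.read_opening(),3),'dF',np.round(arm.read_ft_force()-f0,2))
def place(n,psi,zup):
    q=quat(psi); S=STAND
    arm.line_to([S[0],S[1],zup],.25,q); arm.pause(.1)
    print('before lower open',round(arm.read_opening(),3))
    rim=.028+.02*n
    arm.line_to([S[0],S[1],rim+.113+.015],.2)
    f0=arm.read_ft_force()
    for dz in (.008,.004,.002,.001):
        arm.line_to([S[0],S[1],rim+.113+dz],.06); arm.pause(.05)
        d=arm.read_ft_force()-f0
        print(dz,np.round(d,2),end=' ')
        if np.linalg.norm(d)>4: break
    print('open',round(arm.read_opening(),3))
E
python3 - <<'E'
from h import *
pick([.5772,.1802],45,.24)
cv2.imwrite('pics/w1.png',snapshot('wrist')); cv2.imwrite('pics/s1.png',snapshot('side'))
print(arm.read_time())
E
```

```text
open 0.293 0.293 dF [ 0.08 -0.64 -0.24]
5.95
```

Run:
```python
import cv2
cv2.imwrite('pics/c1.png',cv2.hconcat([cv2.resize(cv2.imread('pics/w1.png'),(400,300)),cv2.resize(cv2.imread('pics/s1.png'),(400,300))]))
```

```text
(no output)
```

View pics/c1.png

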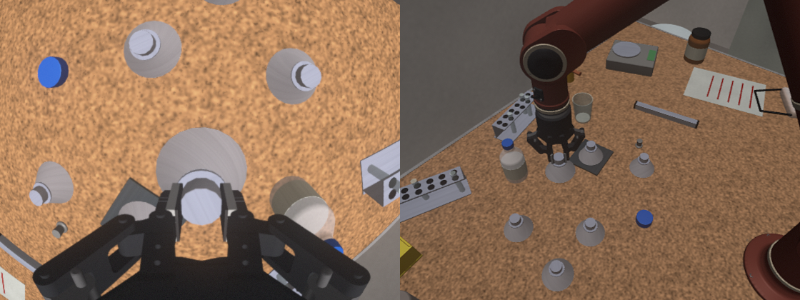

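The cup is held: its foot is between the pads in the wrist view at (200,195), and it is lifted in the side view. I'll place it now.

```bash
cat >> h.py <<'E'
def release(zup):
    arm.move_gripper(1.0); p=arm.read_tool_pos()
    arm.line_to([p[0],p[1],zup],.25)
E
python3 - <<'E'
from h import *
place(0,45,.24); 
cv2.imwrite('pics/w2.png',snapshot('wrist'))
release(.25)
for r in scan('sc1'): print(r)
w=snapshot('wrist');cv2.imwrite('pics/w3.png',w)
cv2.imwrite('pics/c2.png',cv2.hconcat([cv2.resize(w,(400,300)),cv2.resize(cv2.imread('pics/sc1_s.png'),(400,300))]))
print(arm.read_time())
E
```

```text
before lower open 0.293
0.008 [ 0.14 -0.58 -1.36] 0.004 [-0.83 -0.44 -0.48] 0.002 [-0.25 -0.25 -0.08] 0.001 [ 0.58 -0.51 -0.2 ] open 0.294
(array([0.4379, 0.3542, 0.057 ]), array([0.4377, 0.354 , 0.0573]))
(array([0.4448, 0.2201, 0.057 ]), array([0.4446, 0.22  , 0.0566]))
(array([ 0.4519, -0.0501,  0.057 ]), array([ 0.4519, -0.0498,  0.0594]))
(array([0.6024, 0.3309, 0.057 ]), array([0.6024, 0.3311, 0.0563]))
(array([0.6106, 0.0171, 0.057 ]), array([0.605 , 0.0181, 0.086 ]))
10.05
```

View pics/c2.png

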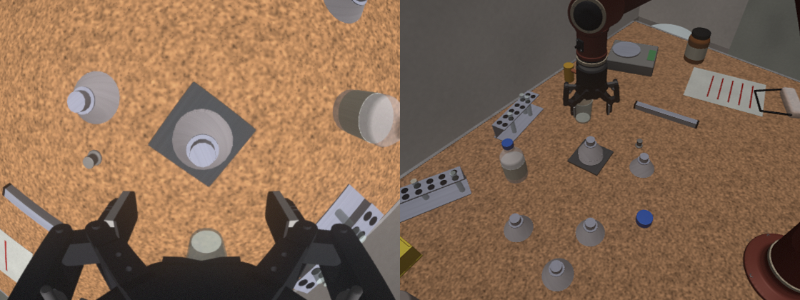

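```bash
cat >> h.py <<'E'
def loose(L): 
    return [ (t if t is not None else p) for p,t in L if np.linalg.norm((t if t is not None else p)[:2]-STAND)>.04]
def cycle(n,near,tag,psi=45):
    L=scan(tag+'a'); C=loose(L); print(len(C),[c.tolist() for c in C])
    c=min(C,key=lambda c:np.linalg.norm(c[:2]-near))
    d=np.linalg.norm(c[:2]-near); print('pick',c,'moved',round(d,3))
    if abs(c[2]-.057)>.004: print('height odd'); return False
    zup=.066+.02*n+.035+.113
    pick(c[:2],psi,zup)
    o=arm.read_opening()
    if not .26<o<.33: print('bad grip'); return False
    place(n,psi,zup)
    release(min(zup+.03,.32))
    L=scan(tag+'b'); S=[t for p,t in L if t is not None and np.linalg.norm(t[:2]-STAND)<.04]
    print('stack',S,'t',arm.read_time())
    return bool(S) and abs(S[0][2]-(.086+.02*n))<.005
E
python3 - <<'E'
from h import *
ok=cycle(1,[.4519,-.0498],'k1')
if ok: print(cycle(2,[.4446,.22],'k2'))
else: print('FAIL')
E
```

```text
4 [[0.4377, 0.354, 0.0573], [0.4446, 0.22, 0.0565], [0.4519, -0.0497, 0.0595], [0.6026, 0.3311, 0.056]]
pick [ 0.4519 -0.0497  0.0595] moved 0.0
open 0.291 0.293 dF [ 0.16 -0.74 -0.52]
before lower open 0.295
0.008 [-0.44 -0.77 -0.47] 0.004 [ 0.47  0.13 -2.34] 0.002 [-0.58  0.07 -1.73] 0.001 [ 0.91 -1.32  0.19] open 0.293
stack [array([0.6054, 0.0178, 0.1075])] t 17.425
3 [[0.4377, 0.3539, 0.0574], [0.4445, 0.22, 0.0566], [0.6026, 0.3311, 0.0559]]
pick [0.4445 0.22   0.0566] moved 0.0
open 0.291 0.297 dF [-0.26  0.04 -0.7 ]
before lower open 0.294
0.008 [-1.03  0.29 -0.66] 0.004 [-1.6   0.78 -0.02] 0.002 [-0.49  1.01  0.09] 0.001 [-1.36  0.32 -0.96] open 0.291
stack [array([0.6053, 0.018 , 0.1258])] t 25.5667
True
```

Run:
```python
from h import *
ok=cycle(3,[.4377,.354],'k3')
if ok: print(cycle(4,[.6026,.3311],'k4'))
else: print('FAIL')
```

```text
2 [[0.4745, 0.3516, 0.0575], [0.6026, 0.3311, 0.0561]]
pick [0.4745 0.3516 0.0575] moved 0.037
open 0.293 0.294 dF [ 0.55 -1.19 -0.62]
before lower open 0.294
0.008 [-0.17  0.74  0.87] 0.004 [ 0.16  0.68 -0.39] 0.002 [-0.67  0.64 -0.55] 0.001 [-0.84 -0.63 -0.42] open 0.292
stack [array([0.6058, 0.0175, 0.1455])] t 34.5583
1 [[0.6027, 0.3311, 0.0559]]
pick [0.6027 0.3311 0.0559] moved 0.0
open 0.293 0.295 dF [-1.45  0.42 -1.27]
before lower open 0.295
0.008 [-0.03  0.56  0.  ] 0.004 [-0.21 -0.98  0.48] 0.002 [ 0.53 -0.    0.19] 0.001 [ 0.08 -0.8  -0.11] open 0.294
stack [array([0.6058, 0.0179, 0.1657])] t 43.325
True
```

Run:
```python
from h import *
arm.line_to([.53,-.12,.34],.25)
arm.movep([.50,-.20,.34],quat(20))
for r in scan('z'): print(r)
t=cv2.imread('pics/z_t.png'); s=cv2.imread('pics/z_s.png'); w=snapshot('wrist'); print(arm.read_tool_pos(),arm.read_eef_rot())
cv2.imwrite('pics/w5.png',w)
r=lambda i:cv2.resize(i,(400,300))
cv2.imwrite('pics/c5.png',cv2.vconcat([cv2.hconcat([r(t),r(s)]),cv2.hconcat([r(w),r(w)*0])]))
```

```text
(array([0.6306, 0.0141, 0.057 ]), array([0.6063, 0.0175, 0.1651]))
[ 0.50105726 -0.19724141  0.34003803] [ 0.40469485  0.5804279  -0.40337192  0.58018671]
```

View pics/c5.png

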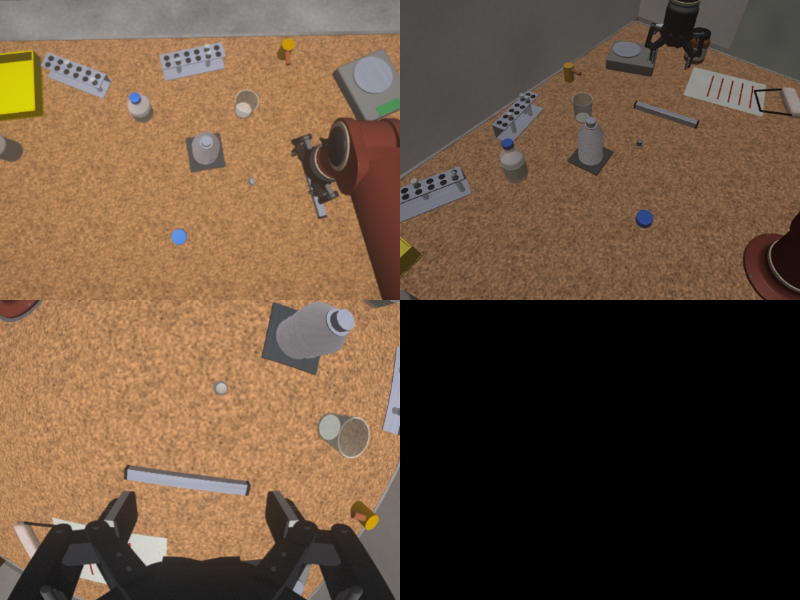

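All five cups are nested and upright: the pillar is at (206,150) in the top view and its top triangulates to z=0.165. The bar and obstacles are untouched. Next I'll measure the bar from both fixed views, using the initial pictures because the arm blocks the top view now.

Run:
```python
from h import *
def face(im,cam,roi,K=4):
    x0,y0,x1,y1=roi
    g=cv2.resize(im[y0:y1,x0:x1],None,fx=K,fy=K,interpolation=cv2.INTER_CUBIC).astype(int)
    bl=g[:,:,0]-g[:,:,2]; v=g.max(2)
    m=((bl>0)&(v>(125 if cam=='top' else 90))).astype(np.uint8)*255
    m=cv2.morphologyEx(m,cv2.MORPH_OPEN,np.ones((7,7)))
    cs,_=cv2.findContours(m,cv2.RETR_EXTERNAL,cv2.CHAIN_APPROX_NONE); c=max(cs,key=cv2.contourArea)
    r=cv2.minAreaRect(c); b=cv2.boxPoints(r); b=(b+.5)/K-.5+[x0,y0]
    # ends midpoints: short sides
    e=[np.linalg.norm(b[i]-b[(i+1)%4]) for i in range(4)]
    i=int(np.argmin(e)); A=(b[i]+b[(i+1)%4])/2; B=(b[(i+2)%4]+b[(i+3)%4])/2
    ap=cv2.approxPolyDP(cv2.convexHull(c),6,True)
    return A,B,e,((ap.reshape(-1,2)+.5)/K-.5+[x0,y0])
t=cv2.imread("pics/top0.png"); s=cv2.imread("pics/side0.png")
At,Bt,et,pt=face(t,'top',(400,190,475,315)); As,Bs,es,ps=face(s,'side',(315,130,430,190))
print(At,Bt,et,pt.tolist()); print(As,Bs,es,ps.tolist())
if At[1]>Bt[1]: At,Bt=Bt,At
if As[0]>Bs[0]: As,Bs=Bs,As
PA,ea=tri(ray('top',*At),ray('side',*As)); PB,eb=tri(ray('top',*Bt),ray('side',*Bs))
print(PA,ea,PB,eb,np.linalg.norm(PA-PB))
for c,A,B in(('top',At,Bt),('side',As,Bs)):
    a=plane(c,A,.022);b=plane(c,B,.022);print(c,a,b,(a+b)/2,np.linalg.norm(a-b),np.degrees(np.arctan2((a-b)[1],(a-b)[0])))
```

```text
[421.02880478 200.31878281] [451.77782059 301.53427505] [np.float64(9.489479221294907), np.float64(105.78316427617582), np.float64(9.489479221294907), np.float64(105.78316427617582)] [[418.375, 201.125], [425.375, 200.125], [455.375, 298.125], [453.875, 300.875], [447.625, 302.125], [419.125, 209.625]]
[330.65571976 143.99272919] [415.21950912 170.89938736] [np.float64(5.728385034454591), np.float64(88.74121210710487), np.float64(5.728385034454591), np.float64(88.74121210710487)] [[330.375, 144.875], [331.875, 142.125], [415.625, 169.625], [414.375, 172.875]]
[ 0.62374852 -0.27944719  0.02170169] 0.00031217226471246803 [ 0.40250363 -0.32784262  0.02217803] 0.0001651681926756166 0.22647659148478805
top [ 0.62339718 -0.27947348  0.022     ] [ 0.40234634 -0.32796453  0.022     ] [ 0.51287176 -0.30371901  0.022     ] 0.22630699470296325 12.372766461317365
side [ 0.62388225 -0.27902506  0.022     ] [ 0.40269791 -0.32797137  0.022     ] [ 0.51329008 -0.30349821  0.022     ] 0.22653532149074798 12.478004002970835
```

The bar's middle is at (0.513,-0.304), its axis is at 12.4° and its top is at z=0.022. Without the caps it measures 226 mm, which is consistent with 240 mm overall. Trial lift at the middle comes next.

```bash
cat >> h.py <<'E'
BM=np.array([.5131,-.3036]); BA=np.radians(12.4); BU=np.array([np.cos(BA),np.sin(BA)]); PSI=12.4-90
def avg(n=25,dt=.04):
    F=[];M=[]
    for _ in range(n):
        arm.pause(dt);F.append(arm.read_ft_force());M.append(arm.read_wrist_torque())
    return np.mean(F,0),np.mean(M,0),np.std(M,0)/n**.5
def trial(s,lift=.02):
    xy=BM+s*BU; q=quat(PSI)
    arm.move_gripper(1.0,100); arm.movep([*xy,.16],q); arm.line_to([*xy,.097],.15); arm.pause(.2)
    F0,M0,_=avg()
    arm.line_to([*xy,.077],.06); arm.move_gripper(0.0,100); arm.pause(.1)
    arm.line_to([*xy,.077+lift],.05); arm.pause(.3)
    F1,M1,sd=avg(); dF=F1-F0; dM=M1-M0
    w=-dF[2]; al=np.array([dM[1],-dM[0]])/ (3.34)
    print('s',s,'open',round(arm.read_opening(),3),'dF',dF.round(2),'dM',dM.round(4),'sd',sd.round(4),'along bar offset mm',1000*(al@BU),'across',1000*(al@[-BU[1],BU[0]]))
    return al@BU
E
python3 - <<'E'
from h import *
trial(0.0)
s=snapshot('side');w=snapshot('wrist'); print(arm.read_time())
cv2.imwrite('pics/c6.png',cv2.hconcat([cv2.resize(w,(400,300)),cv2.resize(s[80:240,250:470],(400,300))]))
E
```

```text
s 0.0 open 0.23 dF [-0.07  0.04 -3.32] dM [-0.0202  0.1448  0.0057] sd [0.0053 0.0063 0.0077] along bar offset mm 43.64823342891768 across -3.3894495301826733
51.1333
```

View pics/c6.png

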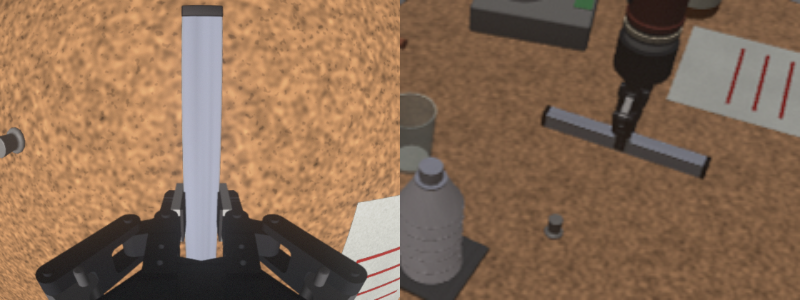

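The bar is gripped at its middle and held level, weighing 3.32 N. The moment puts the balance point about +44 mm toward the far end. I'll set it down and try there.

Run:
```python
from h import *
p=arm.read_tool_pos()
arm.line_to([p[0],p[1],.0775],.05); arm.move_gripper(1.0); arm.line_to([p[0],p[1],.16],.15)
trial(0.044)
s=snapshot('side');w=snapshot('wrist'); t=snapshot('top'); print(arm.read_time())
cv2.imwrite('pics/c7.png',cv2.vconcat([cv2.hconcat([cv2.resize(w,(400,300)),cv2.resize(s[80:240,250:470],(400,300))]),cv2.hconcat([cv2.resize(t,(400,300)),cv2.resize(t[185:320,320:500],(400,300))])]))
```

```text
s 0.044 open 0.232 dF [ 0.1   0.13 -3.45] dM [-0.0096  0.0192  0.0054] sd [0.0052 0.0072 0.0068] along bar offset mm 6.239101197731717 across 1.5803900332218848
58.5917
```

View pics/c7.png

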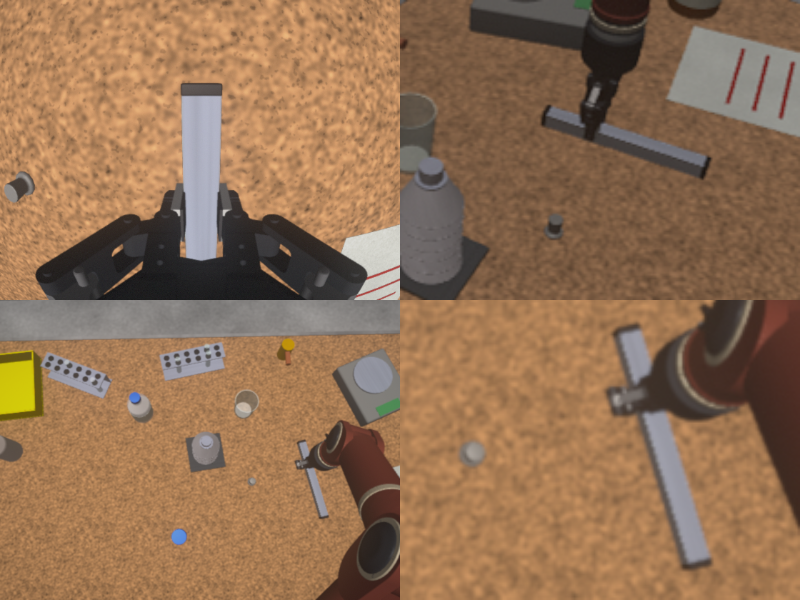

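It balances much better at +44 mm, with a residual of about 6 ± 3 mm. I'll do one more trial at +48 mm with longer averaging.

```bash
sed -i 's/def avg(n=25/def avg(n=120/' h.py
python3 - <<'E'
from h import *
p=arm.read_tool_pos()
arm.line_to([p[0],p[1],.0775],.05); arm.move_gripper(1.0); arm.line_to([p[0],p[1],.16],.15)
trial(0.048)
w=snapshot('wrist'); print(arm.read_time()); cv2.imwrite('pics/w8.png',w)
E
```

```text
s 0.048 open 0.231 dF [ 0.09 -0.05 -3.35] dM [-0.0082 -0.002   0.003 ] sd [0.0029 0.0028 0.0029] along bar offset mm -0.047798212119473604 across 2.528773596805385
73.8167
```

View pics/w8.png

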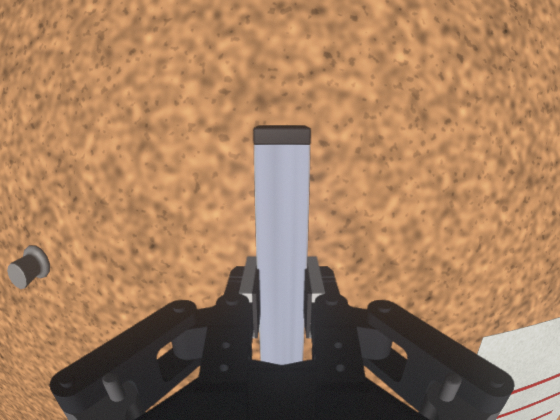

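The balance point is confirmed at +48 mm (residual 0.0 ± 1 mm). I'll lift and carry the bar to the pillar, then check for slip before lowering.

Run:
```python
from h import *
p=arm.read_tool_pos()
arm.line_to([p[0],p[1],.30],.15)
arm.line_to([.606,.0176,.30],.15); arm.pause(.3)
print(arm.read_opening(),arm.read_tool_pos(),arm.read_time())
w=snapshot('wrist');s=snapshot('side');t=snapshot('top')
cv2.imwrite('pics/w9.png',w)
cv2.imwrite('pics/c9.png',cv2.vconcat([cv2.hconcat([cv2.resize(w,(400,300)),cv2.resize(s[60:300,130:450],(400,300))]),cv2.hconcat([cv2.resize(t,(400,300)),cv2.resize(t[110:290,190:430],(400,300))])]))
```

```text
0.2301035351629204 [0.60599818 0.01734113 0.30002234] 77.8583
```

View pics/c9.png

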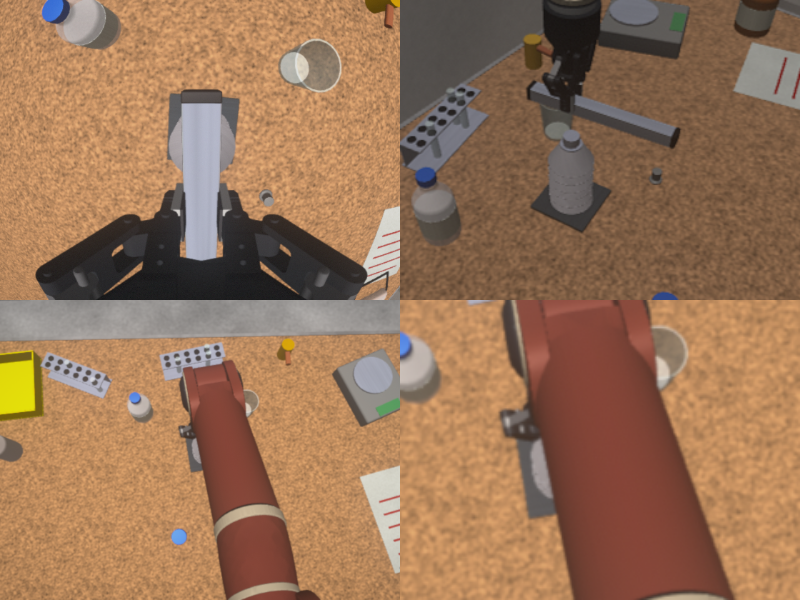

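The bar has not slipped: its end is still at row ~126 in the wrist view. It is centred over the pillar, so I'll lower it.

Run:
```python
from h import *
S=[.606,.0176]
arm.line_to([*S,.256],.1); arm.pause(.2)
F0=avg(10)[0]
z=None
for z in (.250,.247,.245,.244,.243,.242,.241,.240):
    arm.line_to([*S,z],.04); arm.pause(.1); F=avg(6)[0]-F0
    print(z,F.round(2))
    if F[2]>2.5: break
print(arm.read_opening(),arm.read_tool_pos(),arm.read_time())
w=snapshot('wrist');s=snapshot('side')
cv2.imwrite('pics/c10.png',cv2.hconcat([cv2.resize(w,(400,300)),cv2.resize(s[80:230,180:380],(400,300),interpolation=cv2.INTER_CUBIC)]))
```

```text
0.25 [0.12 0.11 0.29]
0.247 [-0.07  0.2   0.28]
0.245 [-0.07  0.27 -0.  ]
0.244 [-0.1   0.03 -0.09]
0.243 [-0.88  0.06  5.28]
0.23291339291397684 [0.60627383 0.01766212 0.24354085] 82.2667
```

View pics/c10.png

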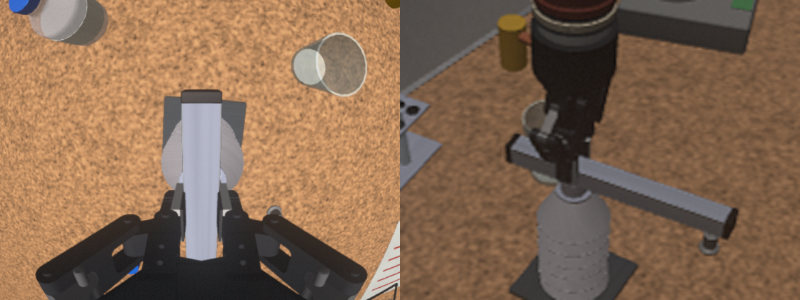

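The bar touched down at the expected height (5 N), resting on the foot. I'll open gently and back off.

Run:
```python
from h import *
S=[.606,.0176]
arm.line_to([*S,.2435],.02); arm.pause(.2)
arm.move_gripper(.27); arm.pause(.3); arm.move_gripper(.4); arm.move_gripper(1.0); arm.pause(.3)
w=snapshot('wrist')
arm.line_to([*S,.34],.12)
w2=snapshot('wrist')
s=snapshot('side'); print(arm.read_time())
cv2.imwrite('pics/c11.png',cv2.vconcat([cv2.hconcat([cv2.resize(w,(400,300)),cv2.resize(s[80:230,180:380],(400,300),interpolation=cv2.INTER_CUBIC)]),cv2.hconcat([cv2.resize(w2,(400,300)),cv2.resize(s,(400,300))])]))
```

```text
85.5583
```

View pics/c11.png

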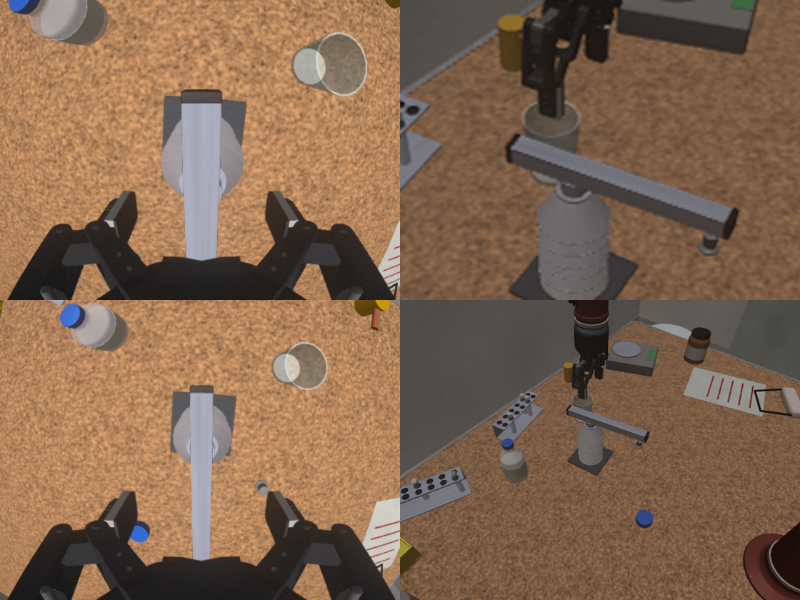

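The bar stays up after release, lying straight on the pillar, with the bottle and beaker upright. I'll clear the arm and check its level by triangulating the ends.

Run:
```python
from h import *
arm.line_to([.606,-.12,.36],.2); arm.line_to([.55,-.30,.36],.2); arm.pause(1.0)
t=snapshot('top'); s=snapshot('side'); print(arm.read_time())
cv2.imwrite('pics/f_t.png',t);cv2.imwrite('pics/f_s.png',s)
def face(im,cam,roi,K=4):
    x0,y0,x1,y1=roi
    g=cv2.resize(im[y0:y1,x0:x1],None,fx=K,fy=K,interpolation=cv2.INTER_CUBIC).astype(int)
    bl=g[:,:,0]-g[:,:,2]; v=g.max(2)
    m=((bl>0)&(v>(145 if cam=='top' else 100))).astype(np.uint8)*255
    m=cv2.morphologyEx(m,cv2.MORPH_OPEN,np.ones((9,9)))
    cs,_=cv2.findContours(m,cv2.RETR_EXTERNAL,cv2.CHAIN_APPROX_NONE); c=max(cs,key=cv2.contourArea)
    r=cv2.minAreaRect(c); b=(cv2.boxPoints(r)+.5)/K-.5+[x0,y0]
    e=[np.linalg.norm(b[i]-b[(i+1)%4]) for i in range(4)]; i=int(np.argmin(e))
    A=(b[i]+b[(i+1)%4])/2; B=(b[(i+2)%4]+b[(i+3)%4])/2
    print(cam,A,B,np.round(e,1)); return (A,B)
a=sorted(face(t,'top',(250,150,340,310)),key=lambda p:p[1]); b=sorted(face(s,'side',(220,130,360,210)),key=lambda p:p[0])
A=tri(ray('top',*a[0]),ray('side',*b[0]));B=tri(ray('top',*a[1]),ray('side',*b[1]));print(A,B,np.linalg.norm(A[0]-B[0]))
cv2.imwrite('pics/f.png',cv2.vconcat([cv2.hconcat([cv2.resize(t,(400,300)),cv2.resize(s,(400,300))]),cv2.hconcat([cv2.resize(t[140:320,180:420],(400,300)),cv2.resize(s[110:290,160:400],(400,300))])]))
```

```text
88.5917
top [281.33088684 161.5735321 ] [310.63970184 278.80882263] [ 14.4 120.8  14.4 120.8]
side [237.45341492 150.46205521] [343.61022949 187.38616562] [  8.1 112.4   8.1 112.4]
(array([0.67028426, 0.03041438, 0.18493824]), np.float64(0.0010248126165586361)) (array([ 0.44900784, -0.0178585 ,  0.18472798]), np.float64(0.00013741733774414244)) 0.22648084016012718
```

View pics/f.png

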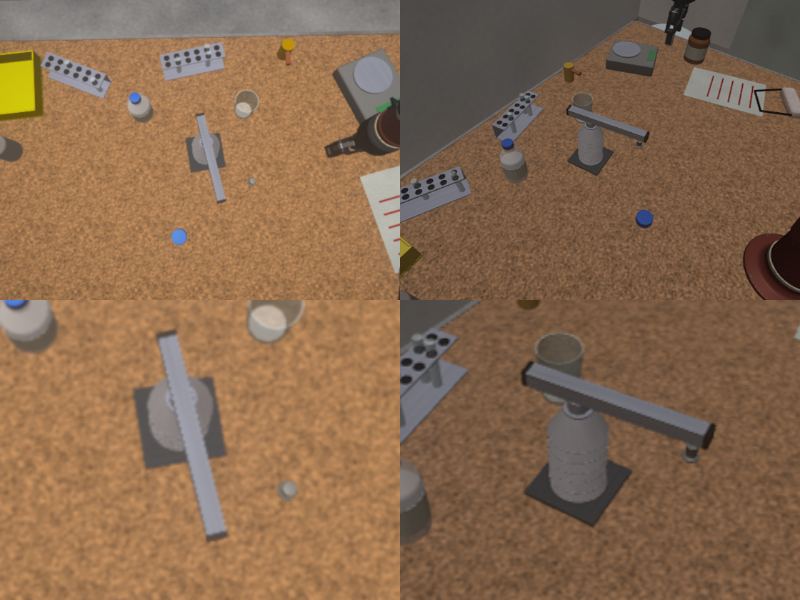

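The bar is level: both ends triangulate to z = 0.185, and it spans 226 mm without the caps. All five cups are on, the bottle and beaker stand, and the arm is clear. Handing in.

```bash
python3 -c "
from station import ticket
print(ticket.finish_job())"
```

```text
the job is handed in; nothing more can be done
None
```

The bar is lying level on the five-cup pillar, and I handed the job in at about 89 s of robot time. No verdict is reported.

- **Cups:** All five loose cups are nested on the stand. One was knocked 37 mm aside during the run, so I found it again before picking it up. The pillar top measured 0.165–0.166 m, against 0.166 m expected.
- **Balance point:** Trial lifts put it at 44 mm, 50 mm and finally 48 mm from the bar's middle, toward the far end. The first two were noisier. The longer-averaged third, gripped at 48 mm, showed no remaining moment along the bar (about ±1 mm).
- **Final check:** After the arm backed away, the two ends of the bar's top face measured 184.9 mm and 184.7 mm high, so it is level. The bottle and beaker are still upright, and the arm was touching nothing.
- **Small disagreements:** The bar's top read about 3 mm below its nominal 188 mm, although it touched down at the expected height. I put that down to how the image mask picks edges. A roughly 2.5 mm sideways offset in the moment reading was not followed up. The force reading was too noisy to confirm the weight of a single cup, so I checked those grips by how far the gripper closed, plus a picture of the first one.

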